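# Make up the soldering kits for two boards

### The arm

A 7-joint arm with a two-finger parallel gripper is mounted at the origin on a cart in front of the work surface, level with it; the furniture and walls round the work are solid. World frame = base frame: x ahead of the robot, y to its left, z up, the work surface at z = 0. Lengths are in m, angles in rad, forces in N, time in s.
With the tool pointing down it reaches from about 0.4 to 0.875 m from the base axis. Payload 6.5 kg.
Tool frame: the origin (TCP) lies midway between the tips of the shut fingers; the grasp point (between the pads) lies grip_depth behind it (grip_depth is the distance from the TCP to the grasp point, in m); z points along the fingers, y is the line along which they close (so a half turn about z gives the same grasp; the last joint's range is limited). The gripper opens to 88 mm and grips with 3 to 60 N. Pads are 18 mm wide; open, the fingers measure 123 mm over their backs; the gripper's body (75 mm by 187 mm) begins 45 mm behind the grasp point.
Start: joints at [-1.197, 0.536, -0.004, 1.538, 0.003, 1.067, -0.071], TCP at [0.277, 0.588, 0.239] pointing down, gripper open.
Joint ranges: [-2.7, 2.7], [-0.37, 2.16], [-1.27, 1.26], [0.24, 2.4], [-1.31, 4.45], [0.19, 1.91], [-2.76, 2.76]. Speed limits (rad/s): [2.39, 2.39, 3.14, 3.14, 3.14, 3.14, 3.14].

### API

Orientations are given as a rotation vector (axis times angle).
In Python, from rig import state, capture, job_done, grip_depth gives the robot as it stands.
- The arm moves only by the tool apply_moves, never from a script. Its argument "series" is a list that holds one entry, the list of rows, each a list of 4 numbers: the shift along the world's x, y, z as a fraction of full scale, then the turn about the world's z as a fraction of full scale. In form: [[[tx, ty, tz, turn], ...]]. A call has 1 to 20 rows; each row shifts and turns the commanded pose from where the row before left it; what a row does not reach is not made up. Full scale, the value 1, is 30 cm for a shift and 45 degrees for a turn. A row lasts 1/10 s, in which the tool goes at most 50 mm and 8.59 degrees, less where a joint would pass 70% of its speed; a pose out of reach is approached as far as the arm can. A call with a number of a shift or a turn outside -1 to 1 is refused whole. A call with a gripper value outside its range is refused whole. "grip" is the opening in per cent of the stroke, from 0 (shut) to 100 (fully open), set as the call begins (left out, the last holds). The fingers move at their own pace and stop on an object; the grip force is fixed at half the most. Time passes only in rows, so rows that do not move let the fingers close. It gives the time, the measured TCP pose, the force, the opening and the grip force at its end, in the units of the state.
- state(): the state, without advancing time (a new reading comes with each control period).
- capture(name): name is "scene" or "top"; returns a dict with "frame" (400x640x3 uint8, red, green, blue), "fx", "fy", "cx", "cy" (pixels), "k1" (the pictures are not rectified: a ray, as slopes to the right and down, at radius r is drawn at 1 + k1 r^2 times it, then the intrinsics apply), "camera_from_world" (4x4, takes a point from world to camera coordinates). Camera axes: x right, y down, z forward; pixel columns grow to the right and rows downward; lengths in m; the calibration is good to about 2 mm. A picture is of the moment at which its call begins. There is no depth.
- job_done(): hands the job in; it is judged then, once.
The state is a dict: "time": time; "joint_pos": joint angles; "joint_velocities": joint speeds; "joint_efforts": joint torques, N m; "eef_pos": TCP position; "ee_rot": TCP orientation; "contact_force": force on the tool from outside, world axes, zero at the start; "moment": the same for the moment, N m; "width": finger opening in m; "grip_force": force on a finger pad.
Only numpy, scipy, OpenCV 4.12 (cv2) and the standard library are available. Lean on these libraries where they do the work, as an engineer would, in place of code of your own. Each camera call takes 0.05 s, during which the arm holds its last target. There are 200 camera calls.

### The job

Make up the two soldering kits: the tray with the blue board gets the solder paste (white pot, green lid) upright in its small ring and the tweezers laid in the notches of its two ribs; the tray with the green board gets the flux pot (amber, black lid) upright in its small ring, the solder reel standing in its big ring and the flux brush laid in the notches of its ribs. Everything should sit fully down in its place; leave the tea cup, the flux syringe and the red screwdriver where they are.

Things in the scene. Friction and masses are not known exactly. Their poses are not given: they have to be found in the camera images.
- tray_blue_board: Fixed grey kit tray with the blue board, 164 (x) by 216 (y) mm, rim 14, floor 3 thick. Origin: centre of underside; x to its back (away from robot), z up. In mm: two black notched ribs at x -48, y -35 and +35, for a tool lying along y, 62 free between them; big ring at (28, 66), inside 62 across; small ring at (28, -70), inside 48. More at tray_green_board.
- tray_green_board: Fixed grey kit tray with the larger green board (between the rings, like the blue); else the same as tray_blue_board, same axes. Heights over the mat: things in rings stand on the 3 mm floor; ring tops 12 mm, flared to 16 mm wider across than the inside; rib notches 18 mm wide, bottom at 13 mm, flared horns to 30 mm, where they are 33 mm apart inside.
- solder_paste: Solder paste: small round white pot with a green lid, 36 mm diameter, 28 mm tall, standing. Origin: centre of its underside, z up. The lid stays on.
- flux_pot: Flux: round amber pot with a black lid, 42 mm diameter, 30 mm tall, standing. Origin: centre of its underside, z up. The lid stays on.
- solder_reel: Solder reel: blue-flanged spool of silvery wire standing on its flange, 54 mm diameter, body 46 mm tall with a loose wire end (look only) above it. Origin: on the underside; the spool's upright axis lies 5 mm to -x and 4 mm to +y of the origin in its own frame. 180 to 330 g.
- tweezers: Straight steel tweezers lying flat, solid, no black parts, 122 mm long (its y), 14 mm wide at the middle (its x) tapering to the ends, 9 mm high. Origin: under its middle, z up. Pinch across x at the middle.
- flux_brush: Flux brush lying flat: tinned metal handle with black bristles at its -y end, 127 mm long (its y), handle 9 mm wide and 9 mm high. Origin: on the underside, midway along its length; handle and balance point are centred 12 mm to +y of the origin; z up. Pinch the handle there, across x.
- tea_cup: White cup of tea with a handle, 93 mm across, 59 mm tall. Not part of the kits. Origin: underside. Behind and to the right of it a leaning screen overhangs the desk: keep a wide hand clear of it when picking at the far right.
- flux_syringe: Amber flux syringe with green needle, 133 mm long (its y), 24 mm high, lying. Not part of these kits. Origin: under its middle.
- red_driver: Red precision screwdriver, 156 mm long (its y), 11 mm high, lying. Not part of these kits. Origin: under its middle.
Mind the look-alikes: they are no part of the job. Leave any brown or yellow look-alike of the flux_pot alone.

How it is judged:
At the end, for the whole second after the job is handed in: Paste and tweezers in the blue board's tray; flux, reel and brush in the green board's. Pots and reel in their rings (12, 14 mm), upright, on the floor; tools down in both notches (12 mm across, 24 mm tweezers, 29 mm brush along), level. All released, at rest; bystanders within 20 mm (x of solder_paste in the frame of tray_blue_board between 0.016 and 0.04 m and y of solder_paste in the frame of tray_blue_board between -0.082 and -0.058 m and z of solder_paste in the frame of tray_blue_board between 0.001 and 0.006 m and angle between each of solder_paste, flux_pot, solder_reel's own z axis and vertical below 0.12 rad and linear speed of each of solder_paste, tweezers, flux_pot, solder_reel, flux_brush below 0.02 m/s and x of tweezers in the frame of tray_blue_board between -0.06 and -0.036 m and y of tweezers in the frame of tray_blue_board between -0.024 and 0.024 m and z of tweezers in the frame of tray_blue_board between 0.009 and 0.021 m and angle between tweezers's own y axis and vertical between 1.491 and 1.651 rad and angle between the y axis of tweezers and the y axis of tray_blue_board, either way round below 0.25 rad and x of flux_pot in the frame of tray_green_board between 0.016 and 0.04 m and y of flux_pot in the frame of tray_green_board between -0.082 and -0.058 m and z of flux_pot in the frame of tray_green_board between 0.001 and 0.006 m and x of solder_reel in the frame of tray_green_board between 0.014 and 0.042 m and y of solder_reel in the frame of tray_green_board between 0.052 and 0.08 m and z of solder_reel in the frame of tray_green_board between 0.001 and 0.006 m and x of flux_brush in the frame of tray_green_board between -0.06 and -0.036 m and y of flux_brush in the frame of tray_green_board between -0.029 and 0.029 m and z of flux_brush in the frame of tray_green_board between 0.009 and 0.021 m and angle between flux_brush's own y axis and vertical between 1.491 and 1.651 rad and angle between the y axis of flux_brush and the y axis of tray_green_board, either way round below 0.25 rad); the robot touches nothing.
It fails at once if the tea cup is shifted by more than 20 mm (distance of tea_cup from where it was at the start of the episode above 0.02 m).
It fails at once if the flux syringe is shifted by more than 20 mm (distance of flux_syringe from where it was at the start of the episode above 0.02 m).
It fails at once if the red screwdriver is shifted by more than 20 mm (distance of red_driver from where it was at the start of the episode above 0.02 m).
It also fails if it takes over 122 s, if anything falls off the work surface, if the arm or the gripper's body presses on something with over 40 N, if the wrist force passes 120 N, or if a joint passes its speed limit or range.

## Working session

There is one attempt and no reset: what is moved stays moved. The work goes in short steps, Python scripts to look and compute and a tool call to move; the robot and the scene stay as the last step left them, time stands still between calls to the robot, and variables do not carry over. Pictures are saved under pics/ and viewed, at most 14 in all, crops included, and the job is handed in when it is done.

Besides the shell and the picture viewer there is one more tool, called after "Call:" as name([rows], argument=value, ...), one row to a line, values as JSON. apply_moves: Moves the arm, as the interface text tells. Shift numbers are shares of 30 cm and turn numbers shares of 45 degrees, none past 1 either way. Its arguments: {"type":"object","properties":{"series":{"type":"array","items":{"type":"array","items":{"type":"array","items":{"type":"number"}}}},"grip":{"type":"number"}},"required":["series"]}

```bash
mkdir -p pics
python3 - <<'E'
from rig import state, capture, grip_depth
import cv2,json
print(grip_depth); s=state(); print(s)
for n in("top","scene"):
    c=capture(n); cv2.imwrite(f"pics/{n}0.png",cv2.resize(c["frame"][:,:,::-1],(800,500),interpolation=cv2.INTER_CUBIC))
    print(n,c["fx"],c["fy"],c["cx"],c["cy"],c["k1"],c["camera_from_world"])
E
```

```text
0.0187
{'time': 0.0, 'joint_pos': array([-1.19722889,  0.53715341, -0.00442933,  1.53884138,  0.00259622,
        1.06732962, -0.07118208]), 'joint_velocities': array([ 0.00043045, -0.00051849,  0.00020932, -0.00052251,  0.00030765,
       -0.00041012, -0.00060251]), 'joint_efforts': array([-7.06907831e-04, -5.70988727e+01,  9.90409814e-01, -2.51604491e+01,
       -5.63342194e-02,  1.79467478e-02,  1.81262380e-04]), 'eef_pos': array([0.27648312, 0.58759044, 0.23785983]), 'ee_rot': array([-6.85054654e-01, -3.06573400e+00,  2.68236960e-03]), 'contact_force': array([-0.30428617,  0.40142101,  0.53760514]), 'moment': array([-0.00078761,  0.03348618,  0.00386322]), 'grip_force': 0.0, 'width': 0.08819433377405439}
top 371.9831985963995 371.9831985963995 322.94894536394133 197.19910564328754 -0.0385870431867699 [[ 0.00617702 -0.99991827 -0.01119361  0.00773922]
 [-0.99873571 -0.00561049 -0.04995512  0.52091157]
 [ 0.04988823  0.01148803 -0.99868874  1.34390459]
 [ 0.          0.          0.          1.        ]]
scene 406.5650257516068 406.5650257516068 319.31459587417794 198.87845522459529 0.016249250662973634 [[-0.94023581  0.34025455  0.01354479  0.49197534]
 [ 0.18054587  0.5318438  -0.82737257 -0.07372768]
 [-0.28872099 -0.77547986 -0.56149014  1.9287885 ]
 [ 0.          0.          0.          1.        ]]
```

View pics/top0.png

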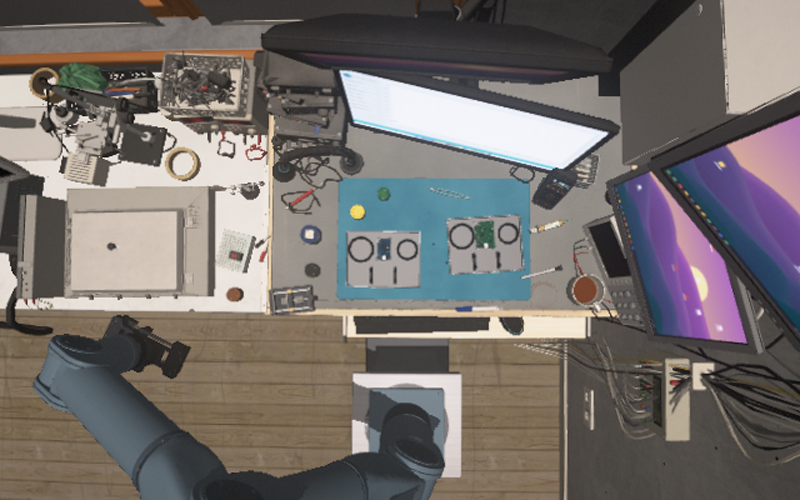

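View pics/scene0.png

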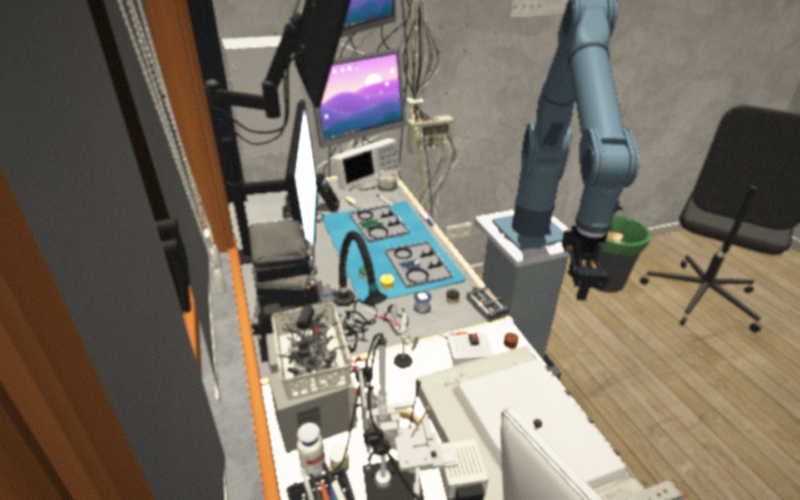

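The top view (800-wide) shows the blue tray at about (384,260) and the green tray at (485,245). The green-lidded paste is at (384,194), the reel at (310,234), the tweezers at (449,193) and the brush at (541,271).
Flux pot look-alikes are the dark-lidded pot (313,270), yellow (358,212) and brown (235,295); my choice is (313,270). Tweezers and brush look-alikes are the syringe at (548,227), the red tool at (300,198) and the blue pen at (478,308). I'll check these in close crops.

```bash
cat > h.py <<'E'
import numpy as np, cv2
from rig import state, capture, grip_depth
def ray(c,uv):
    K=np.array([[c["fx"],0,c["cx"]],[0,c["fy"],c["cy"]],[0,0,1]])
    return cv2.undistortPoints(np.array(uv,float).reshape(-1,1,2),K,np.array([c["k1"],0,0,0,0.]))[:,0]
def world(c,uv,z):
    T=np.array(c["camera_from_world"]);R,t=T[:3,:3],T[:3,3];o=-R.T@t
    d=np.c_[ray(c,uv),np.ones(len(np.atleast_2d(uv)))]@R
    z=np.broadcast_to(z,len(d)); return o+d*((z-o[2])/d[:,2])[:,None]
def pix(c,P):
    T=np.array(c["camera_from_world"]);K=np.array([[c["fx"],0,c["cx"]],[0,c["fy"],c["cy"]],[0,0,1]])
    return cv2.projectPoints(np.array(P,float).reshape(-1,3),cv2.Rodrigues(T[:3,:3])[0],T[:3,3],K,np.array([c["k1"],0,0,0,0.]))[0][:,0]
def crop(c,x0,y0,x1,y1,s,name,step=10):
    im=cv2.resize(c["frame"][y0:y1,x0:x1,::-1],None,fx=s,fy=s,interpolation=cv2.INTER_CUBIC)
    for x in range(-(-x0//step)*step,x1,step):
        cv2.line(im,(int((x-x0+.5)*s),0),(int((x-x0+.5)*s),6),(0,0,255),1); cv2.putText(im,str(x),(int((x-x0)*s)+4,14),0,.35,(0,0,255))
    for y in range(-(-y0//step)*step,y1,step):
        cv2.line(im,(0,int((y-y0+.5)*s)),(6,int((y-y0+.5)*s)),(0,0,255),1); cv2.putText(im,str(y),(8,int((y-y0+.5)*s)+4),0,.35,(0,0,255))
    cv2.imwrite(f"pics/{name}.png",im)
E
python3 - <<'E'
from h import *
c=capture("top"); np.save("top0.npy",c,allow_pickle=True)
crop(c,216,140,346,250,5.4,"cl"); crop(c,336,140,486,250,5.3,"cr")
E
```

```text
(no output)
```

View pics/cl.png

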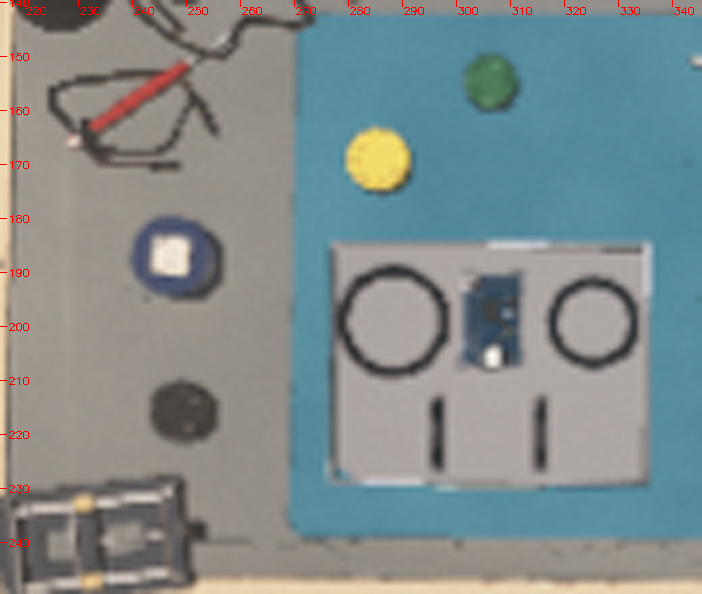

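View pics/cr.png

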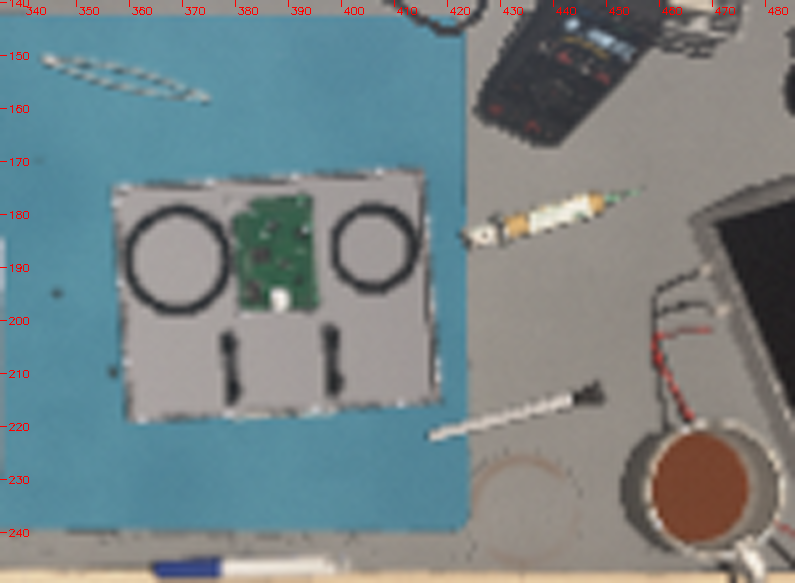

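Left crop: the paste's green lid is at (306,155), the yellow look-alike at (285,169), the reel (blue flange) at (246,187), the black-lidded flux pot at (248,216) and the red driver at (240,157). The blue tray's rings are at (288,199) and (325,199).
Right crop: the tweezers run (343,150)–(373,158). The brush runs from handle end (415,222) to bristles (445,213). The green tray's rings are at (367,188) and (403,187), the syringe at (445,182) and the cup at (463,230).

```bash
cat > m.py <<'E'
from h import *
c=np.load("top0.npy",allow_pickle=True).item(); f=c["frame"]; hsv=cv2.cvtColor(f,cv2.COLOR_RGB2HSV); g=f.max(2).astype(int)
def cen(mask,box):
    x0,y0,x1,y1=box; m=np.zeros_like(mask,np.uint8); m[y0:y1,x0:x1]=mask[y0:y1,x0:x1]
    n,l,st,ce=cv2.connectedComponentsWithStats(m); i=1+st[1:,4].argmax(); return ce[i],st[i],l==i
H,S,V=[hsv[...,i].astype(int) for i in range(3)]
dark=g<90
for nm,mk,box,z in [("paste",(H>45)&(H<85)&(S>80),(295,145,318,168),.028),("flux",g<85,(238,205,262,226),.030),("reel",((H>105)&(H<135)&(S>50))|(g>200),(235,175,262,200),.046),
   ("bBig",dark,(276,186,300,212),.012),("bSmall",dark,(314,188,336,210),.012),("bRibL",dark,(291,211,300,229),.030),("bRibR",dark,(311,211,319,229),.030),
   ("gBig",dark,(354,176,378,202),.012),("gSmall",dark,(393,176,413,197),.012),("gRibL",dark,(373,200,381,218),.030),("gRibR",dark,(391,199,400,217),.030),("paste_all",S>0,(300,149,312,161),.02)]:
    ce,st,l=cen(mk,box); w=world(c,ce,z)[0]; cr=world(c,[(st[0]-.5,st[1]-.5),(st[0]+st[2]-.5,st[1]+st[3]-.5)],z)
    print(nm,ce.round(1),st,w.round(4),"size",abs(cr[1]-cr[0])[:2].round(3))
for nm,mk,box in [("tweez",(S<75)&(V>110),(338,144,378,163)),("brush",((S<40)&(V>165)),(412,208,450,226))]:
    ce,st,l=cen(mk,box); 
    m=(mk&(np.indices(mk.shape)[1]>=box[0])&(np.indices(mk.shape)[1]<box[2])&(np.indices(mk.shape)[0]>=box[1])&(np.indices(mk.shape)[0]<box[3]))
    p=np.argwhere(m)[:,::-1]; w=world(c,p,.008)[:,:2]; u=np.linalg.svd(w-w.mean(0),full_matrices=False)[2][0]; t=(w-w.mean(0))@u
    print(nm,len(p),w.mean(0).round(4),"mid",(w.mean(0)+u*(t.max()+t.min())/2).round(4),"len",np.ptp(t).round(3),"dir",u.round(3),np.degrees(np.arctan2(u[1],u[0])).round(1))
E
python3 m.py
```

```text
paste [306.2 154.2] [302 150  10   9  65] [0.6761 0.0725 0.028 ] size [0.033 0.037]
flux [249.6 215.6] [244 211  12  10  91] [0.4519 0.2749 0.03  ] size [0.036 0.044]
reel [247.5 187.1] [241 180  14  15 126] [0.554  0.2808 0.046 ] size [0.054 0.051]
bBig [287.8 198.7] [278 189  21  21  88] [0.5147 0.1393 0.012 ] size [0.076 0.078]
bSmall [325.8 199.6] [318 192  16  16  60] [5.121e-01 5.000e-04 1.200e-02] size [0.058 0.059]
bRibL [296.6 219.8] [296 214   2  13  23] [0.4382 0.105  0.03  ] size [0.047 0.008]
bRibR [315.7 220.3] [315 214   2  13  18] [0.4369 0.0361 0.03  ] size [0.047 0.008]
gBig [367.5 188.6] [359 179  19  20  77] [ 0.5533 -0.1519  0.012 ] size [0.073 0.069]
gSmall [405.3 186.6] [399 179  14  16  60] [ 0.5613 -0.2897  0.012 ] size [0.058 0.051]
gRibL [379.  209.1] [378 203   3  13  22] [ 0.4784 -0.1913  0.03  ] size [0.047 0.011]
gRibR [398.2 206.8] [397 202   3  12  24] [ 0.4868 -0.26    0.03  ] size [0.043 0.011]
paste_all [305.5 154.5] [300 149  12  12 144] [0.6764 0.0755 0.02  ] size [0.044 0.044]
tweez 67 [ 0.6804 -0.1192] mid [ 0.6796 -0.1223] len 0.118 dir [-0.234 -0.972] -103.5
brush 57 [ 0.4484 -0.3844] mid [ 0.4476 -0.3802] len 0.099 dir [ 0.186 -0.983] -79.3
```

Run:
```python
import numpy as np
M=np.array([[28,66],[28,-70],[-48,35],[-48,-35]])/1e3
for n,W in (("blue",[[.5147,.1393],[.5121,.0005],[.4382,.105],[.4369,.0361]]),("green",[[.5533,-.1519],[.5613,-.2897],[.4784,-.1913],[.4868,-.26]])):
    W=np.array(W);a=M-M.mean(0);b=W-W.mean(0);U,_,V=np.linalg.svd(a.T@b);R=(U@V).T
    t=W.mean(0)-R@M.mean(0);print(n,t.round(4),"yaw",np.degrees(np.arctan2(R[1,0],R[0,0])).round(2),"res mm",(1e3*(M@R.T+t-W)).round(1).tolist())
    for k,p in dict(big=M[0],small=M[1],ribs=[-.048,0]).items(): print(k,(R@p+t).round(4))
```

```text
blue [0.4855 0.0712] yaw -0.39 res mm [[-0.8, -2.3], [0.9, 0.5], [-0.5, 1.5], [0.3, 0.4]]
big [0.5139 0.137 ]
small [0.513 0.001]
ribs [0.4375 0.0715]
green [ 0.5298 -0.2215] yaw 4.45 res mm [[-0.7, -1.6], [1.9, 0.6], [0.9, 1.0], [-2.1, -0.1]]
big [ 0.5526 -0.1535]
small [ 0.5632 -0.2891]
ribs [ 0.482  -0.2252]
```

Call:
apply_moves([
  [[0.0925, -0.1022, 0, -0.144], [0.0925, -0.1022, 0, -0.144], [0.0925, -0.1022, 0, -0.144], [0.0925, -0.1022, 0, -0.144], [0.0925, -0.1022, 0, -0.144], [0.0925, -0.1022, 0, -0.144], [0.0925, -0.1022, 0, -0.144], [0.0925, -0.1022, 0, -0.144], [0.0925, -0.1022, 0, -0.144], [0.0925, -0.1022, 0, -0.144], [0, 0, 0, 0], [0, 0, 0, 0]],
], grip=100)

```text
time: 1.35
eef_pos: [0.5545, 0.2807, 0.2384]
ee_rot: [-2.223, -2.22, 0.001]
contact_force: [0.0, 1.0, 0.3]
width: 0.0885
grip_force: 0.0
```

Call:
apply_moves([
  [[0, 0, -0.125, 0], [0, 0, -0.125, 0], [0, 0, -0.125, 0], [0, 0, -0.125, 0], [0, 0, -0.05, 0], [0, 0, -0.05, 0], [0, 0, -0.05, 0], [0, 0, -0.05, 0], [0, 0, -0.05, 0], [0, 0, 0, 0], [0, 0, 0, 0]],
])

```text
time: 2.45
eef_pos: [0.5543, 0.2815, 0.0137]
ee_rot: [2.222, 2.221, -0.0]
contact_force: [-0.9, -0.3, 0.7]
width: 0.0884
grip_force: 0.0
```

Call:
apply_moves([
  [[0, 0, 0, 0], [0, 0, 0, 0], [0, 0, 0, 0], [0, 0, 0, 0], [0, 0, 0, 0], [0, 0, 0, 0], [0, 0, 0, 0], [0, 0, 0, 0]],
], grip=0)

```text
time: 3.25
eef_pos: [0.5542, 0.2816, 0.014]
ee_rot: [-2.221, -2.221, 0.0]
contact_force: [-2.0, -0.8, 5.0]
width: 0.0529
grip_force: 30.0
```

Call:
apply_moves([
  [[0, 0, 0.05, 0], [0, 0, 0.1, 0], [0, 0, 0.1, 0], [0, 0, 0.1, 0], [0, -0.05, 0.05, 0.05], [0, -0.1, 0, 0.05], [0, -0.15, 0, 0], [0, -0.15, 0, 0], [0, -0.15, 0, 0], [0, -0.15, 0, 0], [0, -0.15, 0, 0], [0, -0.15, 0, 0], [0, -0.15, 0, 0], [0, -0.15, 0, 0], [-0.005, -0.1, 0, 0], [0, 0, 0, 0], [0, 0, 0, 0], [0, 0, 0, 0]],
])

```text
time: 5.05
eef_pos: [0.5529, -0.1519, 0.1338]
ee_rot: [-2.13, -2.308, -0.001]
contact_force: [0.3, 0.9, -3.7]
width: 0.0529
grip_force: 30.0
```

Run:
```python
from h import *
s=state(); print(s["eef_pos"],s["contact_force"],s["width"])
c=capture("scene"); p=pix(c,[.55,-.15,.08])[0].astype(int); print(p)
crop(c,p[0]-45,p[1]-45,p[0]+55,p[1]+40,6,"s1")
```

```text
[ 0.55286644 -0.15189985  0.13380068] [ 0.30520896  0.92758043 -3.71707872] 0.05287752188861624
[302 172]
```

View pics/s1.png

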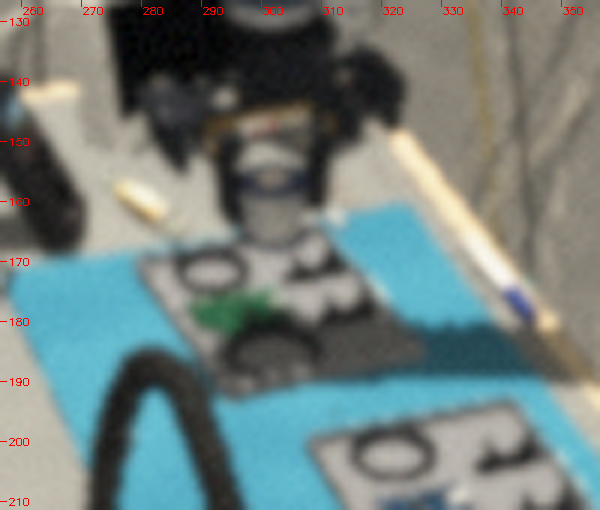

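The reel hangs upright in the fingers at (303,160), above the big ring at (303,184).

Call:
apply_moves([
  [[0, -0.005, -0.05, 0], [0, 0, -0.06, 0], [0, 0, -0.07, 0], [0, 0, -0.07, 0], [0, 0, -0.03, 0], [0, 0, -0.03, 0], [0, 0, -0.03, 0], [0, 0, -0.025, 0], [0, 0, -0.02, 0], [0, 0, 0, 0], [0, 0, 0, 0]],
])

```text
time: 6.2
eef_pos: [0.5531, -0.1552, 0.0185]
ee_rot: [2.132, 2.306, 0.001]
contact_force: [0.2, -0.2, -1.0]
width: 0.0535
grip_force: 30.0
```

Call:
apply_moves([
  [[0, 0, -0.005, 0], [0, 0, 0, 0], [0, 0, 0, 0]],
])

```text
time: 6.5
eef_pos: [0.5532, -0.1553, 0.0184]
ee_rot: [2.132, 2.306, 0.001]
contact_force: [-4.6, 1.2, 15.1]
width: 0.0535
grip_force: 30.0
```

Call:
apply_moves([
  [[0, 0, 0, 0], [0, 0, 0, 0], [0, 0, 0, 0], [0, 0, 0, 0], [0, 0, 0.03, 0], [0, 0, 0.06, 0], [0, 0, 0.1, 0], [0, 0, 0.1, 0], [0, 0, 0.1, 0]],
], grip=76)

```text
time: 7.4
eef_pos: [0.5526, -0.155, 0.1354]
ee_rot: [2.133, 2.307, 0.0]
contact_force: [0.9, -0.1, -0.1]
width: 0.067
grip_force: 0.0
```

Call:
apply_moves([
  [[-0.058, -0.125, 0, 0.07], [-0.058, -0.125, 0, 0.07], [-0.058, -0.125, 0, 0], [-0.058, -0.125, 0, 0], [-0.058, -0.125, 0, 0], [-0.06, -0.125, 0, 0], [0, 0, -0.06, 0], [0, 0, -0.06, 0], [0, 0, -0.06, 0], [0, 0, -0.06, 0], [0, 0, -0.06, 0], [0, 0, -0.03, 0], [0, 0, -0.03, 0], [0, 0, -0.03, 0], [0, 0, 0, 0], [0, 0, 0, 0]],
], grip=50)

```text
time: 9.0
eef_pos: [0.4479, -0.3801, 0.017]
ee_rot: [2.002, 2.42, -0.0]
contact_force: [0.7, -0.2, 0.6]
width: 0.0443
grip_force: 0.0
```

Run:
```python
from h import *
c=capture("top"); x=c
a=np.vstack
im1=cv2.resize(c["frame"][165:240,335:470,::-1],None,fx=5.5,fy=5.5,interpolation=cv2.INTER_CUBIC); cv2.imwrite("pics/t2.png",im1)
```

```text
(no output)
```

View pics/t2.png

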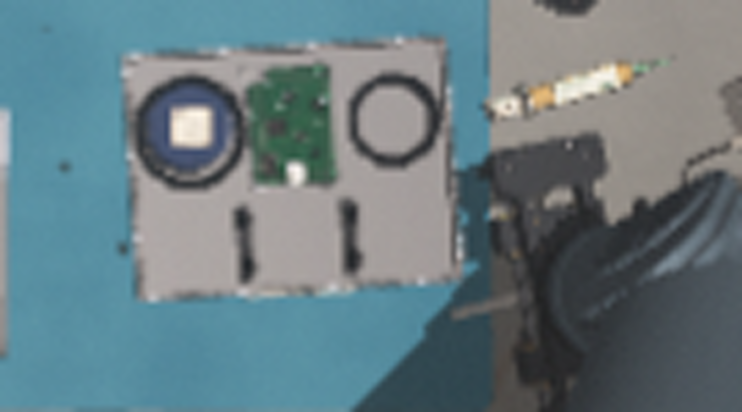

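The reel sits inside the big ring, centred at crop (190,130). The brush handle at (485,307) runs into the hand between the fingers.

Call:
apply_moves([
  [[0, 0, -0.02, 0], [0, 0, -0.015, 0], [0, 0, -0.01, 0], [0, 0, 0, 0]],
])

```text
time: 9.45
eef_pos: [0.4474, -0.3797, 0.0026]
ee_rot: [-2.002, -2.42, 0.0]
contact_force: [0.8, -0.8, -0.1]
width: 0.0442
grip_force: 0.0
```

Call:
apply_moves([
  [[0, 0, 0, 0], [0, 0, 0, 0], [0, 0, 0, 0], [0, 0, 0, 0], [0, 0, 0, 0], [0, 0, 0, 0], [0, 0, 0, 0]],
], grip=0)

```text
time: 10.15
eef_pos: [0.4478, -0.38, 0.0033]
ee_rot: [2.002, 2.421, -0.0]
contact_force: [0.2, -0.2, 1.4]
width: 0.0082
grip_force: 30.0
```

Call:
apply_moves([
  [[0, 0, 0.05, 0], [0, 0, 0.1, 0], [0, 0, 0.1, 0], [0, 0, 0.07, 0], [0.02, 0.1, 0, -0.07], [0.02, 0.1, 0, -0.07], [0.02, 0.1, 0, 0], [0.02, 0.1, 0, 0], [0.02, 0.1, 0, 0], [0.015, 0.017, 0, 0], [0, 0, 0, 0], [0, 0, -0.06, 0], [0, 0, -0.06, 0], [0, 0, -0.04, 0], [0, 0, 0, 0], [0, 0, 0, 0]],
])

```text
time: 11.75
eef_pos: [0.4821, -0.2258, 0.0515]
ee_rot: [2.134, 2.305, -0.001]
contact_force: [-0.6, -0.4, 0.1]
width: 0.0085
grip_force: 30.0
```

Run:
```python
from h import *
c=capture("scene"); p=pix(c,[.48,-.22,.03])[0].astype(int); print(p)
crop(c,p[0]-45,p[1]-45,p[0]+45,p[1]+30,7,"s2")
```

```text
[312 171]
```

View pics/s2.png

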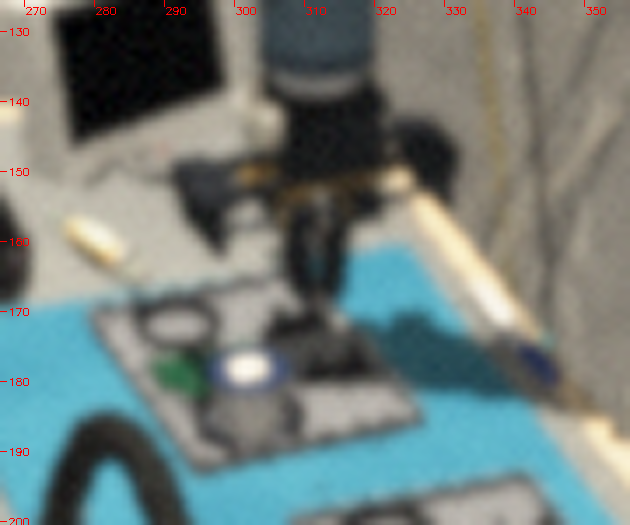

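The reel stands in its ring at (300,183). The hand is over the ribs at (312,168), and the finger width confirms it still holds the brush.

Call:
apply_moves([
  [[0, 0, -0.03, 0], [0, 0, -0.03, 0], [0, 0, -0.03, 0], [0, 0, -0.027, 0], [0, 0, 0, 0], [0, 0, 0, 0]],
])

```text
time: 12.4
eef_pos: [0.4821, -0.2247, 0.0156]
ee_rot: [-2.132, -2.307, 0.0]
contact_force: [-0.3, -0.5, -0.6]
width: 0.0089
grip_force: 30.0
```

Call:
apply_moves([
  [[0, 0, 0, 0], [0, 0, 0, 0], [0, 0, 0, 0], [0, 0, 0.03, 0], [0, 0, 0.06, 0], [0, 0, 0.1, 0], [0, 0, 0.1, 0], [0, 0, 0.1, 0], [0, 0, 0, 0]],
], grip=30)

```text
time: 13.3
eef_pos: [0.4847, -0.2261, 0.1373]
ee_rot: [2.128, 2.302, 0.005]
contact_force: [0.3, 0.3, -0.8]
width: 0.0264
grip_force: 0.0
```

Call:
apply_moves([
  [[0.11, 0.058, 0, -0.1], [0.11, 0.058, 0, -0.1], [0.11, 0.058, 0, -0.1], [0.11, 0.058, 0, -0.1], [0.11, 0.058, 0, 0], [0.11, 0.058, 0, 0], [0, 0, -0.06, 0], [0, 0, -0.06, 0], [0, 0, -0.06, 0], [0, 0, -0.06, 0], [0, 0, -0.06, 0], [0, 0, 0, 0], [0, 0, 0, 0]],
], grip=50)

```text
time: 14.6
eef_pos: [0.6799, -0.1208, 0.0428]
ee_rot: [-2.467, -1.944, 0.001]
contact_force: [0.2, 0.5, 0.1]
width: 0.0441
grip_force: 0.0
```

Run:
```python
from h import *
c=capture("top"); crop(c,325,140,475,240,5.3,"t3")
```

```text
(no output)
```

View pics/t3.png

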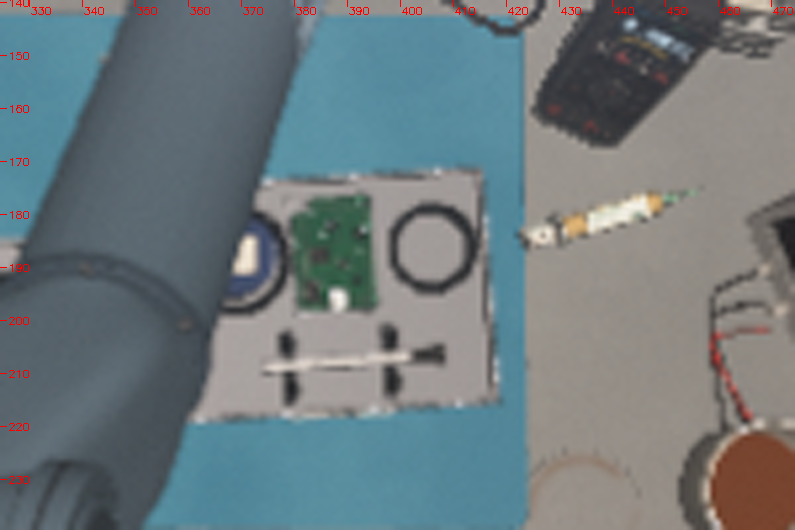

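The brush lies in both notches, from (374,209) to (405,206). Now the tweezers.

Call:
apply_moves([
  [[0, 0, -0.04, 0], [0, 0, -0.04, 0], [0, 0, -0.03, 0], [0, 0, -0.02, 0], [0, 0, 0, 0], [0, 0, 0, 0]],
])

```text
time: 15.25
eef_pos: [0.6803, -0.1205, 0.0041]
ee_rot: [2.467, 1.945, -0.0]
contact_force: [-1.1, 0.6, 0.4]
width: 0.0441
grip_force: 0.0
```

Call:
apply_moves([
  [[0, 0, 0, 0], [0, 0, 0, 0], [0, 0, 0, 0], [0, 0, 0, 0], [0, 0, 0, 0], [0, 0, 0, 0], [0, 0, 0, 0]],
], grip=0)

```text
time: 15.95
eef_pos: [0.6804, -0.1205, 0.0043]
ee_rot: [2.467, 1.945, 0.0]
contact_force: [0.3, 0.5, 2.6]
width: 0.0131
grip_force: 30.0
```

Call:
apply_moves([
  [[0, 0, 0.05, 0], [0, 0, 0.1, 0], [0, 0, 0.1, 0], [0, 0, 0.07, 0], [-0.101, 0.08, 0, 0.073], [-0.101, 0.08, 0, 0.073], [-0.101, 0.08, 0, 0.073], [-0.101, 0.08, 0, 0.072], [-0.101, 0.08, 0, 0], [-0.101, 0.08, 0, 0], [-0.101, 0.08, 0, 0], [-0.102, 0.08, 0, 0], [0, 0, 0, 0], [0, 0, -0.06, 0], [0, 0, -0.06, 0], [0, 0, -0.04, 0], [0, 0, 0, 0], [0, 0, 0, 0]],
])

```text
time: 17.75
eef_pos: [0.438, 0.0712, 0.0524]
ee_rot: [2.23, 2.213, 0.0]
contact_force: [-0.4, 1.1, -0.3]
width: 0.0131
grip_force: 30.0
```

Call:
apply_moves([
  [[0, 0, -0.03, 0], [0, 0, -0.03, 0], [0, 0, -0.03, 0], [0, 0, -0.027, 0], [0, 0, 0, 0], [0, 0, 0, 0]],
])

```text
time: 18.35
eef_pos: [0.4373, 0.0714, 0.0165]
ee_rot: [-2.229, -2.213, 0.001]
contact_force: [-0.1, 0.6, 0.1]
width: 0.0131
grip_force: 30.0
```

Call:
apply_moves([
  [[0, 0, 0, 0], [0, 0, 0, 0], [0, 0, 0, 0], [0, 0, 0.03, 0], [0, 0, 0.06, 0], [0, 0, 0.1, 0], [0, 0, 0.1, 0], [0, 0, 0.1, 0], [0, 0, 0, 0]],
], grip=35)

```text
time: 19.25
eef_pos: [0.4398, 0.0721, 0.1376]
ee_rot: [2.228, 2.211, 0.01]
contact_force: [0.7, 0.3, 0.8]
width: 0.0311
grip_force: 0.0
```

Call:
apply_moves([
  [[0.133, 0, 0, 0], [0.133, 0, 0, 0], [0.133, 0, 0, 0], [0.133, 0, 0, 0], [0.133, 0.002, 0, 0], [0.131, 0, 0, 0], [0, 0, -0.06, 0], [0, 0, -0.06, 0], [0, 0, -0.06, 0], [0, 0, -0.06, 0], [0, 0, -0.06, 0], [0, 0, -0.04, 0], [0, 0, -0.03, 0], [0, 0, -0.03, 0], [0, 0, 0, 0], [0, 0, 0, 0]],
], grip=80)

```text
time: 20.85
eef_pos: [0.6767, 0.0721, 0.0143]
ee_rot: [2.229, 2.213, 0.001]
contact_force: [-1.0, -0.3, -0.1]
width: 0.0705
grip_force: 0.0
```

Run:
```python
from h import *
c=capture("top"); crop(c,216,140,350,250,5.4,"t4")
```

```text
(no output)
```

View pics/t4.png

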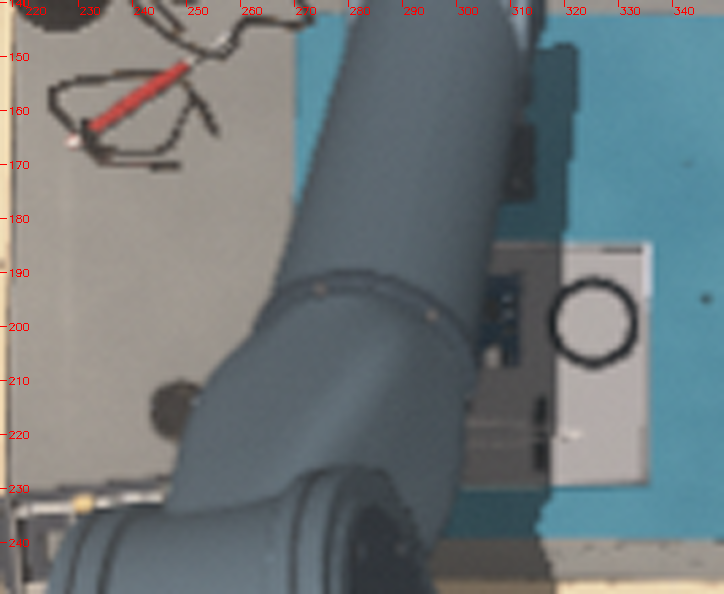

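The tweezers' right end shows at (321,220), resting across the rib. The arm covers the rest.

Call:
apply_moves([
  [[0, 0, 0, 0], [0, 0, 0, 0], [0, 0, 0, 0], [0, 0, 0, 0], [0, 0, 0, 0], [0, 0, 0, 0], [0, 0, 0, 0], [0, 0, 0, 0]],
], grip=0)

```text
time: 21.7
eef_pos: [0.6763, 0.0722, 0.0141]
ee_rot: [-2.229, -2.214, 0.0]
contact_force: [0.1, 0.1, 2.4]
width: 0.035
grip_force: 30.0
```

Call:
apply_moves([
  [[0, 0, 0.05, 0], [0, 0, 0.1, 0], [0, 0, 0.12, 0], [-0.109, -0.048, 0, 0], [-0.109, -0.048, 0, 0], [-0.109, -0.048, 0, 0], [-0.109, -0.047, 0, 0], [-0.108, -0.047, 0, 0], [0, 0, 0, 0], [0, 0, -0.06, 0], [0, 0, -0.06, 0], [0, 0, -0.05, 0], [0, 0, -0.03, 0], [0, 0, -0.03, 0], [0, 0, -0.03, 0], [0, 0, 0, 0], [0, 0, 0, 0]],
])

```text
time: 23.4
eef_pos: [0.5133, 0.0007, 0.0169]
ee_rot: [2.229, 2.214, -0.0]
contact_force: [0.5, 0.1, -0.7]
width: 0.0349
grip_force: 30.0
```

Call:
apply_moves([
  [[0, 0, 0, 0], [0, 0, 0, 0], [0, 0, 0, 0], [0, 0, 0, 0], [0, 0, 0.03, 0], [0, 0, 0.06, 0], [0, 0, 0.1, 0], [0, 0, 0.1, 0], [0, 0, 0.1, 0], [0, 0, 0, 0]],
], grip=56)

```text
time: 24.4
eef_pos: [0.5158, 0.0007, 0.138]
ee_rot: [2.227, 2.21, 0.009]
contact_force: [1.1, 0.5, 0.0]
width: 0.0496
grip_force: 0.0
```

Call:
apply_moves([
  [[-0.0186, 0.083, 0, 0.182], [-0.0186, 0.083, 0, 0.182], [-0.0186, 0.083, 0, 0.182], [-0.0186, 0.083, 0, 0.182], [-0.0186, 0.083, 0, 0.182], [-0.0186, 0.083, 0, 0.182], [-0.0186, 0.083, 0, 0.182], [-0.0186, 0.083, 0, 0.182], [-0.0186, 0.083, 0, 0.182], [-0.0186, 0.083, 0, 0.182], [-0.0186, 0.083, 0, 0.182], [0, 0, -0.05, 0], [0, 0, -0.05, 0], [0, 0, -0.05, 0], [0, 0, -0.05, 0], [0, 0, 0, 0]],
], grip=88)

```text
time: 26.0
eef_pos: [0.4502, 0.2736, 0.0721]
ee_rot: [-0.008, -3.138, 0.004]
contact_force: [0.2, 0.5, 0.6]
width: 0.0776
grip_force: 0.0
```

Run:
```python
from h import *
c=capture("top"); crop(c,216,160,346,250,5.4,"t5")
```

```text
(no output)
```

View pics/t5.png

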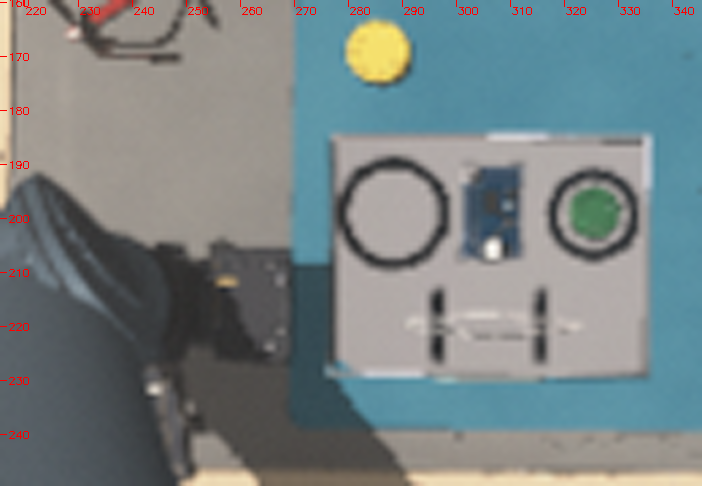

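The paste pot sits centred in the small ring at (324,199), and the tweezers lie across both ribs from (290,219) to (321,220). Going on to the flux pot.

Call:
apply_moves([
  [[0.003, 0.002, -0.05, 0], [0, 0, -0.05, 0], [0, 0, -0.04, 0], [0, 0, -0.03, 0], [0, 0, -0.02, 0], [0, 0, 0, 0], [0, 0, 0, 0]],
])

```text
time: 26.75
eef_pos: [0.4528, 0.2753, 0.0171]
ee_rot: [0.009, 3.141, 0.0]
contact_force: [-0.7, -0.4, 1.6]
width: 0.077
grip_force: 0.0
```

Call:
apply_moves([
  [[0, 0, 0, 0], [0, 0, 0, 0], [0, 0, 0, 0], [0, 0, 0, 0], [0, 0, 0, 0], [0, 0, 0, 0], [0, 0, 0, 0], [0, 0, 0, 0]],
], grip=0)

```text
time: 27.55
eef_pos: [0.4528, 0.2754, 0.0172]
ee_rot: [0.009, 3.141, 0.0]
contact_force: [0.1, 0.2, 3.0]
width: 0.0413
grip_force: 30.0
```

Call:
apply_moves([
  [[0, 0, 0.05, 0], [0, 0, 0.12, 0], [0, 0, 0.13, 0], [0.0263, -0.1344, 0, -0.173], [0.0263, -0.1344, 0, -0.173], [0.0263, -0.1344, 0, -0.173], [0.0263, -0.1344, 0, -0.173], [0.0263, -0.1344, 0, -0.173], [0.0263, -0.1344, 0, -0.173], [0.0263, -0.1344, 0, -0.173], [0.0263, -0.1344, 0, -0.173], [0.0263, -0.1344, 0, -0.173], [0.0263, -0.1344, 0, -0.173], [0.0263, -0.1344, 0, -0.17], [0.0263, -0.1344, 0, 0], [0.0263, -0.1344, 0, 0], [0.0263, -0.1344, 0, 0], [0, 0, 0, 0], [0, 0, 0, 0]],
])

```text
time: 29.45
eef_pos: [0.5626, -0.29, 0.1075]
ee_rot: [-2.141, -2.299, -0.001]
contact_force: [-0.1, 0.0, -0.1]
width: 0.0408
grip_force: 30.0
```

Down from 0.1075 to 0.020: about 0.29 of full scale.

Call:
apply_moves([
  [[0, 0, -0.05, 0], [0, 0, -0.06, 0], [0, 0, -0.06, 0], [0, 0, -0.03, 0], [0, 0, -0.03, 0], [0, 0, -0.03, 0], [0, 0, -0.028, 0], [0, 0, 0, 0], [0, 0, 0, 0]],
])

```text
time: 30.35
eef_pos: [0.5631, -0.2924, 0.0222]
ee_rot: [2.138, 2.296, -0.003]
contact_force: [-4.0, -3.1, 8.4]
width: 0.0407
grip_force: 30.0
```

Call:
apply_moves([
  [[0, 0, 0, 0], [0, 0, 0, 0], [0, 0, 0, 0], [0, 0, 0, 0], [0, 0, 0.03, 0], [0, 0, 0.06, 0], [0, 0, 0.1, 0], [0, 0, 0.1, 0], [0, 0, 0.1, 0], [-0.08, 0.14, 0, 0], [-0.08, 0.14, 0, 0], [-0.08, 0.14, 0, 0], [-0.08, 0.14, 0.05, 0], [0, 0.14, 0.05, 0], [0, 0.14, 0.05, 0], [0, 0.14, 0, 0], [0, 0.14, 0, 0], [0, 0.14, 0, 0], [0, 0, 0, 0]],
], grip=65)

```text
time: 32.25
eef_pos: [0.4676, 0.0946, 0.1838]
ee_rot: [-2.128, -2.31, -0.006]
contact_force: [0.2, 0.6, 0.1]
width: 0.0571
grip_force: 0.0
```

Run:
```python
from h import *
c=capture("top"); crop(c,330,140,480,250,5.3,"t6")
d=capture("scene"); p=pix(d,[.53,-.1,.03])[0].astype(int); crop(d,p[0]-60,p[1]-35,p[0]+60,p[1]+50,6.5,"s6")
```

View pics/t6.png

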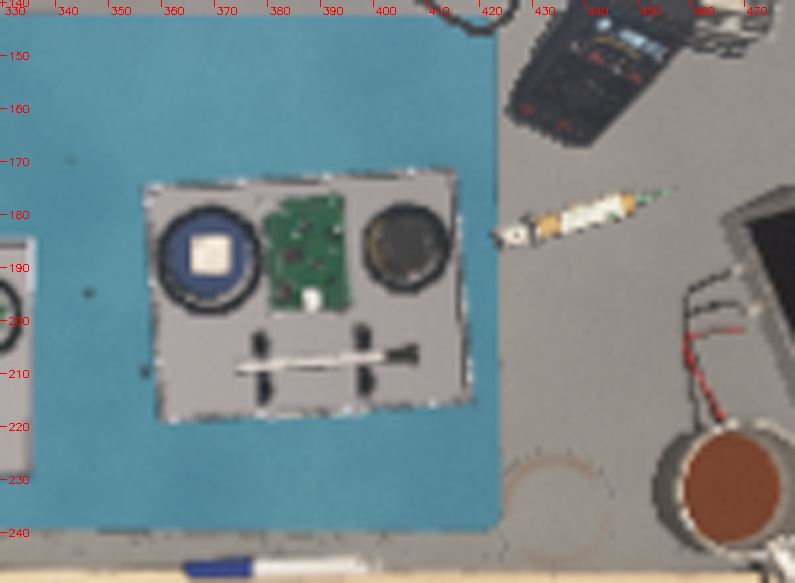

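View pics/s6.png

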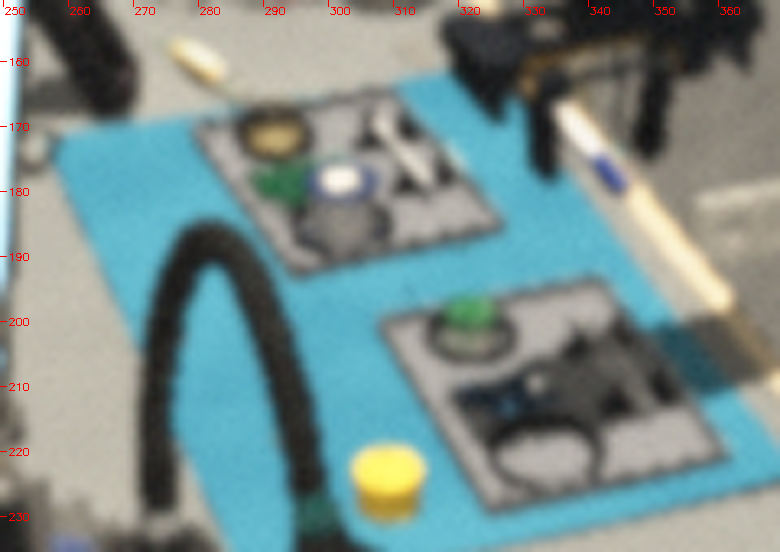

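The brush, reel, paste and tweezers look placed. The flux pot at top (404,186) met 8 N on the way down and shows tan in the scene view at (271,171), so I'm checking it against the projected outline of a seated pot.

Run:
```python
from h import *
t=np.linspace(0,2*np.pi,60); out=[]
for n,(hw) in (("top",17),("scene",15)):
    c=capture(n); o=pix(c,[.5632,-.2891,.015])[0].astype(int); s=400/(2*hw)
    im=cv2.resize(c["frame"][o[1]-hw:o[1]+hw,o[0]-hw:o[0]+hw,::-1],(400,400),interpolation=cv2.INTER_CUBIC); raw=im.copy()
    for z,r,col in ((.033,.021,(0,255,0)),(.003,.021,(255,255,0)),(.012,.032,(0,0,255))):
        p=pix(c,np.c_[.5632+r*np.cos(t),-.2891+r*np.sin(t),z+0*t]); q=((p-(o-hw)+.5)*s).astype(int)
        cv2.polylines(im,[q],True,col,1)
    out.append(cv2.resize(np.vstack([raw,im]),(300,600)))
cv2.imwrite("pics/chk.png",np.hstack(out))
```

```text
(no output)
```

View pics/chk.png

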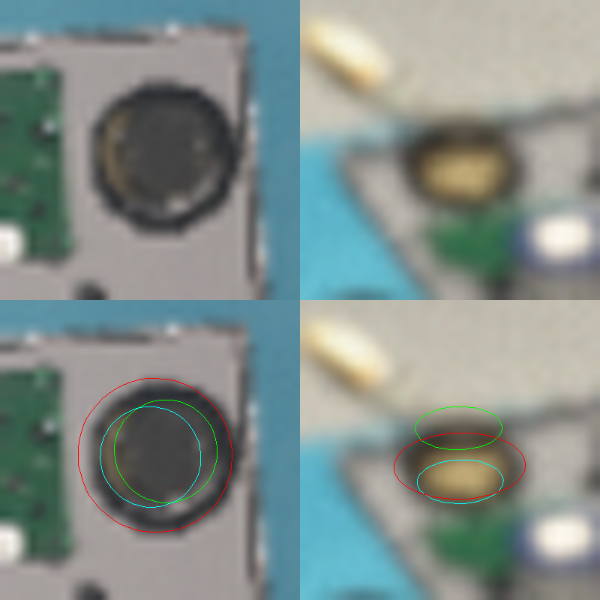

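```bash
cat > r.py <<'E'
from h import *
from scipy.optimize import minimize
from scipy.ndimage import map_coordinates
c=capture("top"); f=c["frame"].astype(float); g=f.mean(2); t=np.linspace(0,2*np.pi,120,endpoint=False)
def samp(x,y,z,r): p=pix(c,np.c_[x+r*np.cos(t),y+r*np.sin(t),z+0*t]); return map_coordinates(g,[p[:,1],p[:,0]],order=1).mean()
def fit(nm,x,y,z,ri,ro):  # brightness step across radius
    best=minimize(lambda q:-(samp(q[0],q[1],z,q[2]+.005)-samp(q[0],q[1],z,q[2]-.003)),[x,y,ro],method="Nelder-Mead",options=dict(initial_simplex=[[x,y,ro],[x+.006,y,ro],[x,y+.006,ro],[x,y,ro+.003]]))
    print(nm,best.x.round(4),round(-best.fun,1)); return best.x
fit("gSmall",.563,-.291,.012,0,.032); fit("gBig",.5526,-.1535,.012,0,.039); fit("bSmall",.513,.001,.012,0,.032); fit("bBig",.514,.137,.012,0,.039)
# lid: neutral dark pixels brighter than ring
ys,xs=np.mgrid[178:196,394:414]; 
np.set_printoptions(linewidth=200); print(g[176:197,394:416].astype(int)); print((f[...,0]-f[...,2])[176:197,394:416].astype(int))
E
python3 r.py
```

```text
gSmall [ 0.562  -0.2931  0.0306] 84.5
gBig [ 0.553  -0.1573  0.0373] 81.3
bSmall [0.5134 0.0016 0.0307] 95.8
bBig [0.5117 0.142  0.0382] 7.0
[[139 155 159 159 160 159 159 158 158 158 157 157 157 157 156 156 158 156 157 156 155 114]
 [ 89 141 160 159 158 159 158 158 157 158 148 147 145 145 151 157 157 156 156 156 155  96]
 [ 83 142 159 158 159 160 158 157 152 142 105  98  92  97 119 136 141 153 157 157 156  95]
 [ 90 141 159 160 159 158 153 144 115  72  54  53  52  53  53  55  70 126 147 154 157  96]
 [ 97 144 159 160 159 153 127  81  57  56  53  56  56  56  56  55  51  57 102 142 154  95]
 [ 99 145 160 159 159 130  83  69  67  61  60  66  71  68  68  64  58  52  55 107 148  95]
 [113 144 159 159 147  94  74  87  73  64  66  69  69  72  71  70  69  58  52  72 133  93]
 [113 140 162 160 111  64  91  91  74  66  68  66  67  67  68  65  69  60  53  48  92  79]
 [ 73 139 161 159 106  71  94  97  76  69  69  68  67  68  67  68  75  69  56  51  75  82]
 [ 74 137 159 160 107  82  90  71  70  73  68  68  68  67  68  67  89  75  55  52  56  94]
 [ 77 131 156 160 106  81  92  72  77  74  68  66
[... 2164 characters left out ...]
7  22  12   2   0   2   0   1   0   1   3   5   0  -2   2   6]
 [-14  -3   6   8   4  -1  -2  15  11   4   1   1   1   3   5   3   5   4   1  -4   5   7]
 [-15  -3   7   8   8   3  -3  -4   5   6   3   0   2   9   8   6   4  -1  -3   0   6   8]
 [-13  -7   5   8   7   4  -1  -4   0  -1  -1   0   2   5   6   4  -3  -4   0   5   6   7]
 [-12  -9   4   8   8   8   5   4  -1  -4  -2   0   0   2   0  -3   0   2   5   7   8   9]
 [-12  -8   5   8   7   8   8   8   6   1  -2  -2  -3  -1  -2   3   5   8   8   8   8   9]
 [-12 -11   3   7   7   8   8   8   8   5   4   4   4   3   2   8   8   8   8   8   6   8]
 [ -9 -14   0   7   7   8   8   8  10   8   8   8   8   7   6   8   8   8   9   9   7   8]]
```

The refit puts the small ring at y = −0.293, 4 mm off my aim, so the pot rubbed the flare on the way down. I'll test it by pressing lightly on the lid with shut fingers; a seated lid top would be at 0.033.

Call:
apply_moves([
  [[0.035, -0.142, 0, 0], [0.035, -0.142, 0, 0], [0.035, -0.142, 0, 0], [0.035, -0.142, 0, 0], [0.035, -0.142, 0, 0], [0.035, -0.142, 0, 0], [0.035, -0.142, 0, 0], [0.035, -0.142, 0, 0], [0.035, -0.142, 0, 0], [0, 0, -0.1, 0], [0, 0, -0.1, 0], [0, 0, -0.1, 0], [0, 0, -0.1, 0], [0, 0, -0.04, 0], [0, 0, 0, 0], [0, 0, 0, 0]],
], grip=0)

```text
time: 34.1
eef_pos: [0.5622, -0.2963, 0.0516]
ee_rot: [2.139, 2.299, 0.0]
contact_force: [-0.3, -0.5, -0.2]
width: 0.0002
grip_force: 0.0
```

Call:
apply_moves([
  [[0, 0, -0.01, 0], [0, 0, -0.01, 0], [0, 0, 0, 0], [0, 0, 0, 0]],
])

```text
time: 34.5
eef_pos: [0.5621, -0.2952, 0.0447]
ee_rot: [2.138, 2.301, 0.0]
contact_force: [-0.4, -0.3, 0.9]
width: 0.0005
grip_force: 0.0
```

Still free at 0.045. Creeping down, and 5 mm back towards the pot's centre.

Call:
apply_moves([
  [[0, 0.015, -0.01, 0], [0, 0, -0.01, 0], [0, 0, -0.005, 0], [0, 0, 0, 0], [0, 0, 0, 0]],
])

```text
time: 35.0
eef_pos: [0.5631, -0.2899, 0.0382]
ee_rot: [2.137, 2.301, 0.003]
contact_force: [-1.8, 2.9, 12.8]
width: 0.0004
grip_force: 5.6
```

Call:
apply_moves([
  [[0, 0, -0.005, 0], [0, 0, -0.005, 0], [0, 0, 0, 0], [0, 0, 0, 0]],
])

```text
time: 35.4
eef_pos: [0.5638, -0.29, 0.0376]
ee_rot: [2.137, 2.301, 0.005]
contact_force: [-6.7, 8.0, 32.0]
width: 0.0003
grip_force: 15.0
```

Call:
apply_moves([
  [[0, 0, -0.005, 0], [0, 0, 0, 0], [0, 0, 0, 0]],
])

```text
time: 35.7
eef_pos: [0.5642, -0.29, 0.0374]
ee_rot: [2.137, 2.301, 0.006]
contact_force: [-8.9, 8.6, 42.5]
width: 0.0003
grip_force: 19.9
```

The lid stops at 0.038, so the pot is hung up on the flare, about 5 mm high. I'll regrasp it along the diagonal, which is clear of the syringe, straighten it in the pads and reseat it at the corrected ring centre.

Call:
apply_moves([
  [[0, 0, 0.05, 0], [0, 0, 0.08, 0], [0, 0, 0, 0.18], [0, 0, 0, 0.18], [0, 0, 0, 0.18], [0, 0, 0, 0.18], [0, 0, 0, 0.18], [0, 0, 0, 0], [0, 0, 0, 0]],
], grip=72)

```text
time: 36.6
eef_pos: [0.5618, -0.2907, 0.0712]
ee_rot: [-1.216, -2.897, -0.0]
contact_force: [-0.1, 0.0, -0.0]
width: 0.0635
grip_force: 0.0
```

Call:
apply_moves([
  [[0, 0, -0.04, 0], [0, 0, -0.04, 0], [0, 0, -0.04, 0], [0, 0, -0.03, 0], [0, 0, -0.014, 0], [0, 0, 0, 0], [0, 0, 0, 0]],
])

```text
time: 37.3
eef_pos: [0.5621, -0.2908, 0.0224]
ee_rot: [1.21, 2.899, -0.0]
contact_force: [-0.2, -0.2, 0.7]
width: 0.0634
grip_force: 0.0
```

Call:
apply_moves([
  [[0, 0, 0, 0], [0, 0, 0, 0], [0, 0, 0, 0], [0, 0, 0, 0], [0, 0, 0, 0], [0, 0, 0, 0]],
], grip=0)

```text
time: 37.9
eef_pos: [0.5622, -0.2908, 0.0225]
ee_rot: [1.21, 2.899, 0.0]
contact_force: [0.4, 0.3, 2.0]
width: 0.0412
grip_force: 29.5
```

Call:
apply_moves([
  [[0, 0, 0.03, 0], [0, 0, 0.04, 0], [0, -0.008, 0, 0], [0, 0, 0, 0], [0, 0, 0, 0], [0, 0, -0.03, 0], [0, 0, -0.02, 0], [0, 0, -0.01, 0], [0, 0, 0, 0], [0, 0, 0, 0]],
])

```text
time: 38.9
eef_pos: [0.5619, -0.2931, 0.025]
ee_rot: [-1.21, -2.899, 0.0]
contact_force: [0.6, 0.2, -0.9]
width: 0.041
grip_force: 29.5
```

Call:
apply_moves([
  [[0, 0, -0.01, 0], [0, 0, -0.005, 0], [0, 0, 0, 0], [0, 0, 0, 0]],
])

```text
time: 39.3
eef_pos: [0.5625, -0.2933, 0.0221]
ee_rot: [1.21, 2.898, 0.0]
contact_force: [-2.1, 1.5, 10.6]
width: 0.041
grip_force: 29.6
```

Call:
apply_moves([
  [[-0.005, 0.005, 0, 0], [0, 0, -0.005, 0], [0, 0, 0, 0], [0, 0, 0, 0]],
])

```text
time: 39.7
eef_pos: [0.5621, -0.2928, 0.0217]
ee_rot: [1.209, 2.895, -0.001]
contact_force: [-3.0, 1.0, 16.3]
width: 0.0409
grip_force: 29.6
```

Call:
apply_moves([
  [[-0.005, 0.005, 0, 0], [0, 0, 0, 0], [0, 0, 0, 0], [0, 0, 0, 0]],
])

```text
time: 40.1
eef_pos: [0.5614, -0.2923, 0.0217]
ee_rot: [1.208, 2.893, -0.002]
contact_force: [0.3, -1.8, 11.8]
width: 0.0413
grip_force: 29.6
```

It now behaves like flat floor contact. I'll release and press-test again.

Call:
apply_moves([
  [[0, 0, 0, 0], [0, 0, 0, 0], [0, 0, 0, 0], [0, 0, 0, 0], [0, 0, 0.03, 0], [0, 0, 0.06, 0], [0, 0, 0.08, 0], [0, 0, 0, 0]],
], grip=66)

```text
time: 40.9
eef_pos: [0.5614, -0.2916, 0.0748]
ee_rot: [1.208, 2.893, -0.001]
contact_force: [-0.8, 0.1, -0.1]
width: 0.0579
grip_force: 0.0
```

Call:
apply_moves([
  [[0, 0, 0, 0], [0, 0, 0, 0], [0, 0, 0, 0], [0, 0, 0, 0], [0, 0, 0, 0], [0, 0, 0, 0], [0, 0, -0.06, 0], [0, 0, -0.03, 0], [0, 0, 0, 0], [0, 0, 0, 0]],
], grip=0)

```text
time: 41.9
eef_pos: [0.5588, -0.2901, 0.0432]
ee_rot: [-1.21, -2.899, 0.0]
contact_force: [1.0, -0.0, 0.5]
width: -0.0001
grip_force: 0.0
```

Call:
apply_moves([
  [[0, 0, -0.01, 0], [0, 0, -0.01, 0], [0, 0, 0, 0], [0, 0, 0, 0]],
])

```text
time: 42.3
eef_pos: [0.5592, -0.2902, 0.0377]
ee_rot: [1.21, 2.899, 0.0]
contact_force: [-0.4, 1.5, 3.7]
width: 0.0005
grip_force: 1.6
```

Contact is again at 0.038. To see whether that is a bias of the test, I'll do the same on the paste pot, which looks seated and should read 0.031.

Call:
apply_moves([
  [[0, 0, 0.1, 0], [0, 0, 0.1, 0], [-0.0215, 0.139, 0, 0], [-0.0215, 0.139, 0, 0], [-0.0215, 0.139, 0, 0], [-0.0215, 0.139, 0, 0], [-0.0215, 0.139, 0, 0], [-0.0215, 0.139, 0, 0], [-0.0215, 0.139, 0, 0], [0, 0, -0.1, 0], [0, 0, -0.09, 0], [0, 0, 0, 0], [0, 0, 0, 0], [0, 0, -0.01, 0], [0, 0, 0, 0]],
])

```text
time: 43.8
eef_pos: [0.5146, 0.0015, 0.0381]
ee_rot: [1.21, 2.897, 0.001]
contact_force: [0.4, 0.2, -0.1]
width: 0.0004
grip_force: 0.0
```

Call:
apply_moves([
  [[0, 0, -0.005, 0], [0, 0, -0.005, 0], [0, 0, 0, 0], [0, 0, 0, 0]],
])

```text
time: 44.2
eef_pos: [0.5138, 0.0018, 0.0343]
ee_rot: [1.21, 2.899, -0.0]
contact_force: [0.2, 0.1, -0.0]
width: 0.0003
grip_force: 0.0
```

Run:
```python
from h import *
t=np.linspace(0,2*np.pi,60); out=[]; x,y=.561,-.292
for n,hw in (("top",17),("scene",15)):
    c=capture(n); o=pix(c,[x,y,.015])[0].astype(int); s=400/(2*hw)
    im=cv2.resize(c["frame"][o[1]-hw:o[1]+hw,o[0]-hw:o[0]+hw,::-1],(400,400),interpolation=cv2.INTER_CUBIC); im=cv2.convertScaleAbs(im,alpha=1.6); raw=im.copy()
    for z,r,col in ((.033,.021,(0,255,0)),(.003,.021,(255,255,0))):
        p=pix(c,np.c_[x+r*np.cos(t),y+r*np.sin(t),z+0*t]); q=((p-(o-hw)+.5)*s).astype(int)
        cv2.polylines(im,[q],True,col,1)
    out.append(cv2.resize(np.hstack([raw,im]),(600,300)))
cv2.imwrite("pics/chk2.png",np.vstack(out))
```

```text
(no output)
```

View pics/chk2.png

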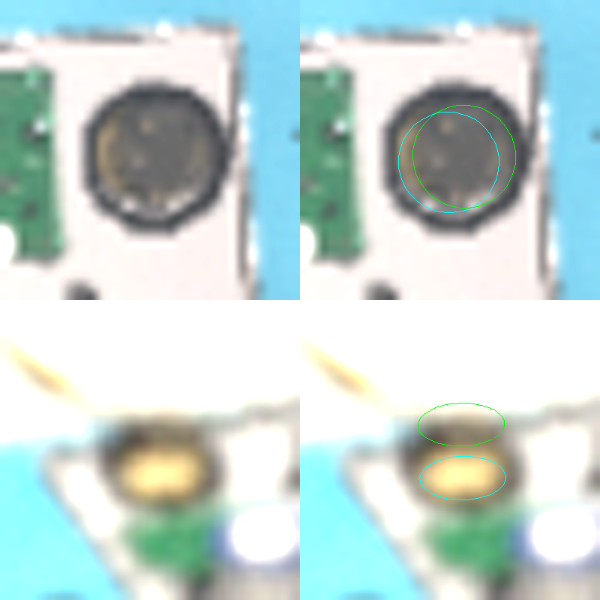

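Call:
apply_moves([
  [[0, 0, -0.007, 0], [0, 0, -0.005, 0], [0, 0, 0, 0], [0, 0, 0, 0]],
])

```text
time: 44.7
eef_pos: [0.5138, 0.0018, 0.0311]
ee_rot: [-1.21, -2.899, -0.0]
contact_force: [-2.0, 0.7, 7.4]
width: 0.0004
grip_force: 3.9
```

Call:
apply_moves([
  [[0, 0, -0.006, 0], [0, 0, 0, 0], [0, 0, 0, 0]],
])

```text
time: 45.0
eef_pos: [0.5139, 0.0018, 0.0309]
ee_rot: [-1.211, -2.899, -0.001]
contact_force: [-7.5, -0.8, 31.3]
width: 0.0004
grip_force: 15.6
```

The paste contact at 0.031 confirms the test, so the flux pot really is high. In the last crop its lid sits about 3 mm towards +y of a seated one, with the far side hidden in the scene view, so it leans to −y with its +y edge on the flare. I'll probe the +y edge of the lid.

Call:
apply_moves([
  [[0, 0, 0.13, 0], [0, 0, 0.14, 0], [0.0224, -0.133, 0, -0.18], [0.0224, -0.133, 0, -0.18], [0.0224, -0.133, 0, -0.18], [0.0224, -0.133, 0, -0.18], [0.0224, -0.133, 0, -0.18], [0.0224, -0.133, 0, 0], [0.0224, -0.132, 0, 0], [0, 0, -0.1, 0], [0, 0, -0.09, 0], [0, 0, -0.02, 0], [0, 0, 0, 0], [0, 0, 0, 0]],
])

```text
time: 46.4
eef_pos: [0.5615, -0.2773, 0.0479]
ee_rot: [2.138, 2.301, 0.001]
contact_force: [0.9, 0.2, -0.2]
width: 0.0005
grip_force: 0.0
```

Call:
apply_moves([
  [[0, 0, -0.01, 0], [0, 0, 0, 0], [0, 0, 0, 0]],
])

```text
time: 46.7
eef_pos: [0.5612, -0.2772, 0.0444]
ee_rot: [2.138, 2.301, 0.001]
contact_force: [-0.0, 0.3, -0.7]
width: 0.0004
grip_force: 0.0
```

Call:
apply_moves([
  [[0, 0, -0.01, 0], [0, 0, 0, 0], [0, 0, 0, 0]],
])

```text
time: 47.0
eef_pos: [0.5607, -0.2772, 0.0407]
ee_rot: [-2.139, -2.301, 0.0]
contact_force: [-0.5, 0.8, -0.8]
width: 0.0005
grip_force: 0.0
```

Call:
apply_moves([
  [[0, 0, -0.01, 0], [0, 0, 0, 0], [0, 0, 0, 0]],
])

```text
time: 47.3
eef_pos: [0.5607, -0.2772, 0.0377]
ee_rot: [-2.139, -2.301, 0.0]
contact_force: [-0.6, -1.0, -0.2]
width: 0.0001
grip_force: 0.0
```

Call:
apply_moves([
  [[0, 0, -0.006, 0], [0, 0, 0, 0], [0, 0, 0, 0]],
])

```text
time: 47.6
eef_pos: [0.5615, -0.2773, 0.0365]
ee_rot: [2.138, 2.3, 0.001]
contact_force: [-0.2, 0.2, 5.7]
width: 0.0005
grip_force: 2.4
```

Call:
apply_moves([
  [[0, 0, -0.006, 0], [0, 0, 0, 0], [0, 0, 0, 0]],
])

```text
time: 47.9
eef_pos: [0.5621, -0.2772, 0.0359]
ee_rot: [2.137, 2.3, 0.002]
contact_force: [-1.3, 2.7, 14.6]
width: 0.0005
grip_force: 7.3
```

The +y edge contacts at 0.0365, lower than the centre, so the high side is −y. Pressing there.

Call:
apply_moves([
  [[0, 0, 0.05, 0], [0, -0.09, 0.01, 0], [0, 0, 0, 0], [0, 0, -0.02, 0], [0, 0, -0.01, 0], [0, 0, 0, 0], [0, 0, 0, 0]],
])

```text
time: 48.6
eef_pos: [0.5607, -0.3032, 0.0427]
ee_rot: [-2.137, -2.301, 0.0]
contact_force: [-0.3, -0.4, 0.2]
width: 0.0004
grip_force: 0.0
```

Call:
apply_moves([
  [[0, 0, -0.01, 0], [0, 0, 0, 0], [0, 0, 0, 0]],
])

```text
time: 48.9
eef_pos: [0.5608, -0.3041, 0.0401]
ee_rot: [-2.139, -2.301, 0.0]
contact_force: [-0.1, -0.6, -0.2]
width: 0.0003
grip_force: 0.0
```

Call:
apply_moves([
  [[0, 0, -0.01, 0], [0, 0, 0, 0], [0, 0, 0, 0]],
])

```text
time: 49.2
eef_pos: [0.5607, -0.3041, 0.0371]
ee_rot: [-2.139, -2.301, 0.0]
contact_force: [-0.2, 0.1, 0.2]
width: 0.0005
grip_force: 0.0
```

Call:
apply_moves([
  [[0, 0, -0.006, 0], [0, 0, 0, 0], [0, 0, 0, 0]],
])

```text
time: 49.5
eef_pos: [0.5608, -0.3041, 0.0354]
ee_rot: [-2.139, -2.301, 0.0]
contact_force: [-0.4, -0.0, 0.5]
width: 0.0004
grip_force: 0.0
```

Call:
apply_moves([
  [[0, 0, -0.006, 0], [0, 0, 0, 0], [0, 0, 0, 0]],
])

```text
time: 49.8
eef_pos: [0.5616, -0.3044, 0.0343]
ee_rot: [2.138, 2.3, 0.001]
contact_force: [-0.6, 0.2, 4.7]
width: 0.0008
grip_force: 2.4
```

Call:
apply_moves([
  [[0, 0, -0.006, 0], [0, 0, 0, 0], [0, 0, 0, 0]],
])

```text
time: 50.1
eef_pos: [0.562, -0.3037, 0.0336]
ee_rot: [2.138, 2.301, 0.003]
contact_force: [-2.2, 4.0, 14.8]
width: 0.0003
grip_force: 7.3
```

Call:
apply_moves([
  [[0, 0, 0.05, 0], [0, 0.043, 0, 0], [0, 0, 0, 0], [0, 0, -0.02, 0], [0, 0, -0.01, 0], [0, 0, 0, 0], [0, 0, 0, 0]],
])

```text
time: 50.8
eef_pos: [0.5604, -0.2915, 0.0374]
ee_rot: [-2.139, -2.3, 0.001]
contact_force: [-0.4, 0.2, 0.3]
width: 0.0007
grip_force: 0.0
```

Call:
apply_moves([
  [[0, 0, -0.006, 0], [0, 0, 0, 0], [0, 0, 0, 0]],
])

```text
time: 51.1
eef_pos: [0.5608, -0.2913, 0.036]
ee_rot: [-2.139, -2.301, 0.0]
contact_force: [-0.3, -0.4, -0.4]
width: 0.0005
grip_force: 0.0
```

Call:
apply_moves([
  [[0, 0, -0.006, 0], [0, 0, 0, 0], [0, 0, 0, 0]],
])

```text
time: 51.4
eef_pos: [0.5608, -0.2912, 0.0342]
ee_rot: [-2.139, -2.301, 0.0]
contact_force: [0.2, 0.8, 0.1]
width: 0.0005
grip_force: 0.0
```

```bash
sed -n '/^from h/,/^fit("gSmall/p' r.py > r2.py
cat >> r2.py <<'E'
c0=np.load("top0.npy",allow_pickle=True).item(); print(pix(c0,[.4519,.2749,.03])); print(c0["frame"].mean(2)[208:224,240:258].astype(int)); print((c0["frame"][...,0].astype(int)-c0["frame"][...,2])[208:224,240:258])
E
python3 r2.py
```

```text
gSmall [ 0.5704 -0.2921  0.033 ] 21.3
gBig [ 0.553  -0.1573  0.0373] 82.5
bSmall [0.5132 0.0017 0.0307] 98.6
bBig [0.5136 0.1369 0.0378] 89.6
[[249.57149317 215.6463893 ]]
[[147 147 148 147 146 145 145 144 144 144 144 144 143 143 142 143 142 143]
 [147 147 147 145 145 145 144 144 141 135 139 143 143 143 142 141 142 141]
 [148 147 146 145 144 141 134 129 117 102 112 126 131 138 142 141 142 140]
 [148 147 146 144 139 121 100  84  71  74  73  69  88 115 133 142 142 142]
 [146 147 146 143 118  79  71  67  72  77  75  70  66  62  97 134 143 142]
 [147 147 146 130  92  71  67  65  69  70  72  76  80  67  66 101 134 145]
 [146 146 147 129  82  69  69  71  72  69  69  86  89  72  70  67 111 143]
 [147 147 147 130  89  68  70  71  68  68  69  69  68  70  68  64 109 141]
 [148 147 146 125  71  70  69  69  70  70  69  70  70  72  65  64 110 142]
 [148 146 147 125  78  70  67  70  69  70  69  67  70  70  65  66 111 141]
 [147 147 147 133  94  68  65  69  69  72  81  81  65  67  64  68 111 141]
 [146 146 146 139 111  77  69  67  69  69  89  90  64  62  66  87 122 142]
 [147 146 147 145 135 107  8
[... 485 characters left out ...]
14 12 12 13 12]
 [14 14 13 13 11  8  8  7  9 13 11  9  7  9 11 12 13 13]
 [14 15 13 13  9  8  8  6  8  8  9  8  5  9 11 13 13 13]
 [15 14 14 12  5  8  8  7  8  7  8  5  4  9 11 15 11 13]
 [15 16 15 10  4  7  8  8  6  8  7  7  7  8 11 12 13 13]
 [14 15 15 14  9  8  6  8  6  7  8  8  7  8  8 11 11 12]
 [15 15 15 13 10  8  6  7  9  8  8  7  8  8 10 12 12 14]
 [14 15 15 14 10  8  9  7  6  8 10 12  7  7  9 11 11 14]
 [15 15 15 14 11  9  9  8  8  7 14 16  7  8 10  9 11 12]
 [14 15 15 15 14 10  8 11 12  9 10 10  8  8  9 11 13 13]
 [15 15 15 14 15 13 10 13 14 10 12 12 11 11 12 13 14 13]
 [14 14 14 14 14 14 14 13 13 11 12 12 14 13 13 12 14 13]
 [15 13 14 14 13 15 14 15 13 14 13 14 13 13 14 13 12 13]]
```

The centre is now free at 0.0342, so pressing on the −y edge seated the pot. Confirming contact near 0.033.

Call:
apply_moves([
  [[0, 0, -0.006, 0], [0, 0, 0, 0], [0, 0, 0, 0]],
])

```text
time: 51.75
eef_pos: [0.5611, -0.2915, 0.0331]
ee_rot: [2.138, 2.301, 0.001]
contact_force: [-0.8, 0.7, 6.5]
width: 0.0005
grip_force: 2.9
```

Call:
apply_moves([
  [[0, 0, -0.006, 0], [0, 0, 0, 0], [0, 0, 0, 0]],
])

```text
time: 52.05
eef_pos: [0.5611, -0.2915, 0.033]
ee_rot: [2.139, 2.301, 0.002]
contact_force: [-6.3, 3.0, 21.1]
width: 0.0003
grip_force: 10.8
```

The flux lid now contacts at 0.033, so the pot is seated. Same quick test on the reel, which should read 0.049.

Call:
apply_moves([
  [[0, 0, 0.1, 0], [0, 0, 0.12, 0], [-0.005, 0.11, 0, 0], [-0.005, 0.11, 0, 0], [-0.01, 0.11, 0, 0], [-0.007, 0.12, 0, 0], [0, 0, 0, 0], [0, 0, -0.08, 0], [0, 0, -0.04, 0], [0, 0, -0.02, 0], [0, 0, 0, 0], [0, 0, 0, 0]],
])

```text
time: 53.25
eef_pos: [0.5529, -0.1569, 0.0549]
ee_rot: [2.139, 2.3, 0.0]
contact_force: [0.6, 0.6, -0.3]
width: 0.0006
grip_force: 0.0
```

Call:
apply_moves([
  [[0, 0, -0.006, 0], [0, 0, 0, 0], [0, 0, 0, 0]],
])

```text
time: 53.55
eef_pos: [0.5529, -0.1563, 0.0531]
ee_rot: [2.138, 2.301, 0.0]
contact_force: [-0.2, -0.4, -0.6]
width: 0.0003
grip_force: 0.0
```

Call:
apply_moves([
  [[0, 0, -0.006, 0], [0, 0, 0, 0], [0, 0, 0, 0]],
])

```text
time: 53.85
eef_pos: [0.5526, -0.1562, 0.051]
ee_rot: [-2.139, -2.301, 0.0]
contact_force: [0.4, 0.0, 0.4]
width: 0.0002
grip_force: 0.0
```

The reel is free at 0.051, so it is no more than 2 mm high and seated. Retreating and handing in.

Call:
apply_moves([
  [[0, 0, 0.1, 0], [0, 0, 0.15, 0], [0, 0, 0.15, 0], [0, 0, 0.1, 0], [0, 0.1, 0, 0], [0, 0.1, 0, 0], [0, 0, 0, 0], [0, 0, 0, 0]],
])

```text
time: 54.65
eef_pos: [0.5527, -0.0958, 0.201]
ee_rot: [-2.137, -2.303, 0.0]
contact_force: [0.2, -1.0, 0.1]
width: 0.0006
grip_force: 0.0
```

```bash
python3 -c "
from rig import job_done
print(job_done())"
```

```text
the job is handed in; nothing more can be done
None
```

Both kits are made up and handed in at about 55 s; no verdict came back, but press tests put both pots fully down and the reel within 2 mm of it, the tools lay across both ribs in the last pictures that showed them, and the cup, syringe and screwdriver were never approached.

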